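# Move the flight parts on one station at the acceptance bench

## Robot

A 6-joint arm with a two-finger parallel gripper is mounted at the origin on the work surface. World frame = base frame: x ahead of the robot, y to its left, z up, the work surface at z = 0. Lengths are in m, angles in degrees, forces in N, time in s.
With the tool pointing down it reaches from about 0.35 to 0.875 m from the base axis. Payload 4.2 kg.
Tool frame: the origin (TCP) lies midway between the tips of the shut fingers; the grasp point (between the pads) lies 19 mm behind it; y points along the fingers, z is the direction in which the jaws open and shut, and the axes are right-handed (so a half turn about y gives the same grasp; the last joint's range is limited). The gripper opens to 87 mm and grips with 3 to 60 N. Pads are 19 mm wide; open, the fingers measure 117 mm over their backs; the gripper's body (75 mm by 190 mm) begins 51 mm behind the grasp point.
Start: joints at [90.447, 22.042, 0.453, 0, -68.411, -14.817], TCP at [0.155, 0.605, 0.223] pointing down, gripper open.
Joint ranges: [-179.83, 179.83], [-69.29, 118.12], [-61.27, 80.66], [-181.25, 117.63], [-171.15, -9.14], [-177.46, 177.46]. Speed limits (degrees/s): [159.86, 159.86, 180, 180, 180, 180].

## Interface

Orientations are given as [roll, pitch, yaw] about the fixed x, y, z axes, in that order (R = Rz(yaw) Ry(pitch) Rx(roll)).
In Python, from workcell import env gives the robot as it stands. The module is installed in compiled form; this text tells all that it offers. Calls block until the motion is done:
- env.goto(position, orientation): joint-space move of the TCP to a pose.
- env.move_straight(position, rotation=None, rate=0.15, force_limit=None): straight line of the TCP; rotation=None keeps the orientation; rate is the mean speed in m/s. With force_limit (N) it stops when the force on the tool has changed by that much, and returns True; else False.
- env.set_joints(angles): joint-space move.
- env.gripper_to(opening, grasp_force=None): opening from 0.0 (shut) to 1.0 (fully open); grasp_force is the grip in N (None keeps the last); returns when the fingers have stopped.
- env.dwell(seconds).
- env.inverse_kinematics(position, orientation): joint angles nearest the present ones, or None.
- env.read_state(): the state.
- env.grab_frame(name): name is "scene" or "side" or "wrist"; returns a dict with "image" (480x640x3 uint8, blue, green, red), "fx", "fy", "cx", "cy" (pixels), "position" and "orientation" of the camera in the world. Camera axes: x right, y up, looking along -z (the intrinsics and any distortion apply to the point x, -y, -z); pixel columns grow to the right and rows downward; lengths in m; the calibration is good to about 2 mm. A picture is of the moment at which its call begins. There is no depth.
A pose or a line that the arm cannot do raises env.Unreachable and nothing moves.
- env.close_job(): hands the job in, once; it reports no verdict.
Trained networks look in a picture, given as the dict that the camera call returned (one of the last four; its "shot" number tells which), for a name from the list of things; names that differ only in an ending like _2 or _b are one class to them, and where a whole thing is asked for, a point or a joint stands for the part that bears it (a point fixed in the world has none). Each returns a list of dicts, best first, with "score" (0 to 1); they miss things now and then, are a little off and sometimes report something else, mostly with a low value. They report only what shows in the picture. A call takes as long as a camera call. They do not tell look-alikes from the thing itself.
- env.search_frame(picture, thing): "xyz" ([x, y, z] in m, in world coordinates, good to about 4 mm: the middle of the surface that is visible of it).
- env.trace(picture, thing): "mask" (480x640 bool, what is visible of it).
The state is a dict: "clock": time; "joint_positions": joint angles; "qvel": joint speeds; "joint_torque": joint torques, N m; "position": TCP position; "tool_rot": TCP orientation; "force": force on the tool from outside, world axes, zero at the start; "wrist_torque": the same for the moment, N m; "opening": opening from 0.0 (shut) to 1.0 (fully open).
Only numpy, scipy, OpenCV 4.12 (cv2) and the standard library are available. Lean on these libraries where they do the work, as an engineer would, in place of code of your own. Each camera call takes 0.05 s, during which the arm holds its last target.

## Task

Move the parts on one station: the wheel from the balance to the middle of the granite plate, the camera from the plate to the middle of the carrier tray, and both brackets from the tray to the middle of the balance pan; begin by parking the wheel or the camera in the empty black dish. Pile the brackets foot on foot, legs up and turned opposite ways, with the upper foot flat between the two legs, so that the pile is balanced on the small pan. Keep wheel and camera upright, set everything down gently without dropping it, and do not shift the screw jar or the brass check weight.

Things in the scene. Friction and masses are not known exactly. Their poses are not given: they have to be found in the camera images.
- wheel_mid (a point): Reaction wheel unit, 250 g, on the balance pan at the start: a square aluminium flange 46 x 46 x 6 mm with a steel drum of 46 mm diameter on it from 6 to 36 mm height and a small boss (16 mm) on top to 42 mm. Point: on its axis, half-way up, 21 mm above its underside. z up; x and y parallel to the flange's sides. Grip the drum across, square to the flange.
- camera_mid (a point): Star camera, 220 g, on the granite plate at the start: a square aluminium body 44 x 44 mm, 36 mm high, with a black conical lens hood on top (42 mm wide at its mouth), 62 mm high in all. Point: on its axis, half-way up, 31 mm above its underside. z up; x and y square to the body's sides.
- bracket_a_leg (a point): One of two alike L-shaped aluminium brackets, 100 g, in the tray: foot 70 x 40 x 8 mm; upright leg 40 wide, 8 thick, at one end of the foot, its top 50 mm above the underside. Point: middle of the leg, 25 mm above the underside. x runs from the leg along the foot (foot from x = -4 to +66 mm), y across, z up. Grip the leg across its 8 mm, fingertips above the foot. Either bracket may lie below.
- bracket_b_leg (a point): The other bracket, same shape, point and axes; at the start beside the first, pointing about the same way. In the pile the upper one is 8 mm higher and the two leg points must be at least 70 mm apart, or the upper foot climbs on the lower leg; 75 mm is good.
- pan (a point): Precision balance: a white box 190 x 150 mm with a round steel pan of 110 mm diameter and a dark display beside it. Point: centre of the pan's top, 52 mm above the table. Fixed; z up, the display lies on the pan's -x side.
- plate (a point): Granite surface plate: a dark stone block 140 x 140 mm. Point: centre of its top, 40 mm above the table. Fixed; x and y square to its sides.
- tray_floor (a point): Carrier tray: open grey tray, 168 (x) x 148 mm (y) outside, 4 mm walls 24 mm high, with a grip tab at its x ends. Point: centre of its inner floor, 4 mm above the table. Fixed.
- dish_floor (a point): Parking dish: empty shallow black dish, 125 x 125 mm outside, 4 mm rim 10 mm high. Point: centre of its inner floor, 4 mm above the table. Fixed.
- screw_jar: Small clear jar of screws with a grey lid, 48 mm diameter, 45 mm high, standing loose beyond the stations. Not to be moved. Point: centre of its underside, z up.
- weight: Brass check weight, 26 mm diameter, 46 mm high with a knob, standing loose beyond the stations. Not to be moved. Point: centre of its underside, z up.
Things that resemble listed ones, but are neither listed nor needed, are in the scene too. What is shaped like the part that bears bracket_b_leg but blue is not meant.

How it is judged:
By the outcome, as a careful person would: the job done as asked, in the order asked, and still so for the second after the job is handed in, with the robot touching nothing.
It also fails if it takes over 136 s, if anything falls off the work surface, if the arm or the gripper's body presses on something with over 40 N, if the wrist force passes 120 N, or if a joint passes its speed limit or range.

## Working session

There is one attempt and no reset: what is moved stays moved. The work goes in short steps, each a Python script; the robot and the scene stay as the last script left them, time stands still between calls to the robot, and variables do not carry over. Pictures are saved under pics/ and viewed, and the job is handed in when it is done.

```bash
mkdir -p pics
python3 - <<'E'
from workcell import env
import cv2
s=env.read_state(); print(s)
for n in ("scene","side","wrist"):
    f=env.grab_frame(n); cv2.imwrite(f"pics/{n}0.png",f["image"])
    print(n,{k:v for k,v in f.items() if k!="image"})
E
```

```text
{'clock': 0.0, 'joint_positions': array([ 9.04452787e+01,  2.20890126e+01,  3.81042473e-01, -3.02982592e-02,
       -6.84114413e+01, -1.48171552e+01]), 'qvel': array([-0.04917752,  0.02163478,  0.02079771, -0.00043632,  0.11212924,
        0.08138695]), 'joint_torque': array([ 1.19242750e-04, -3.90671039e+01,  1.87412918e+01,  4.21995431e+00,
        1.10504357e-02, -1.87800865e-04]), 'position': array([0.15495324, 0.60486767, 0.22148327]), 'tool_rot': array([-8.98773579e+01,  3.32489566e-03,  1.65616950e+02]), 'force': array([-0.41172874, -0.02481412,  0.05507427]), 'wrist_torque': array([-0.02810833,  0.01162387, -0.00908579]), 'opening': 0.9966642859059787}
scene {'fx': 545.9789702650683, 'fy': 545.9789702650683, 'cx': 322.72603176519397, 'cy': 234.65325119525173, 'position': array([ 1.06518101, -0.47416563,  0.82587208]), 'orientation': array([44.76534036,  0.23152696, 42.46780243]), 'shot': 1}
side {'fx': 543.5391196124602, 'fy': 543.5391196124602, 'cx': 320.2428728371721, 'cy': 242.33319679505792, 'position': array([-0.00209968, -0.73208324,  0.59837909]), 'orientation': array([ 61.81193629,  -1.27672895, -35.13765646]), 'shot': 2}
wrist {'fx': 385.53616510664455, 'fy': 385.53616510664455, 'cx': 324.6566144088134, 'cy': 235.27248387239095, 'position': array([0.22648131, 0.58513985, 0.38320028]), 'orientation': array([-1.55599477e+01, -3.76620368e-02, -1.04329470e+02]), 'shot': 3}
```

View pics/scene0.png

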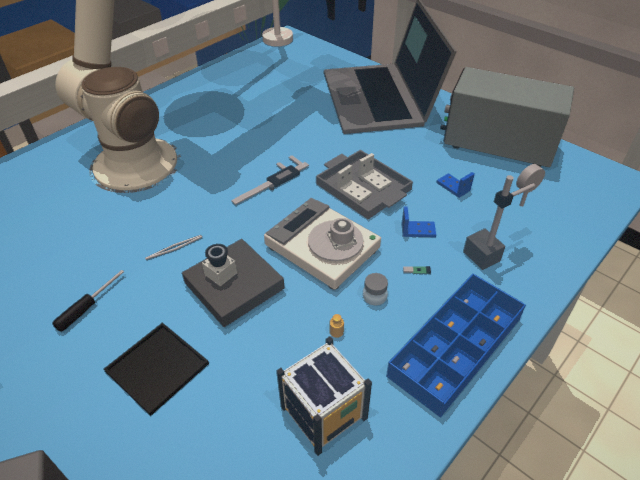

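View pics/side0.png

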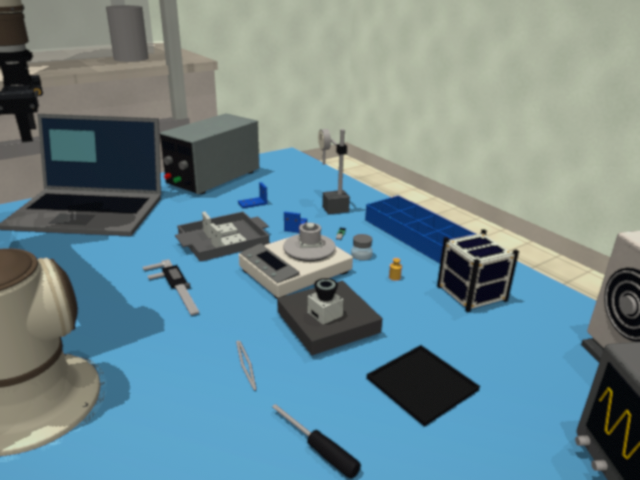

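View pics/wrist0.png

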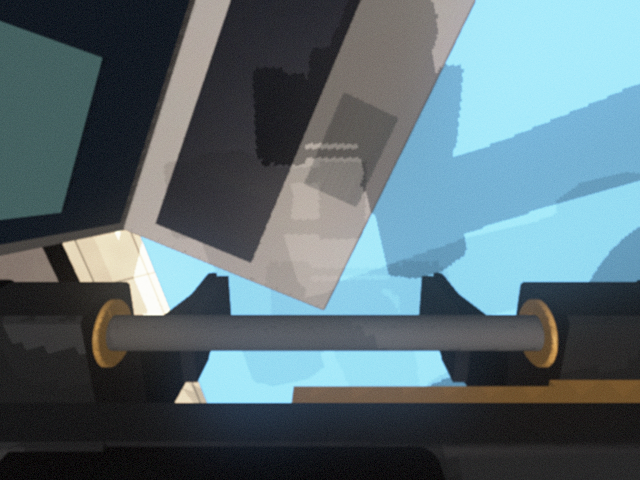

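```bash
cat > h.py <<'E'
from workcell import env
import numpy as np, cv2
from scipy.spatial.transform import Rotation as R
def rot(f): return R.from_euler('xyz',f["orientation"],degrees=True).as_matrix()
def proj(f,P):
    c=(np.atleast_2d(P)-f["position"])@rot(f)
    return np.c_[f["cx"]+f["fx"]*c[:,0]/-c[:,2], f["cy"]-f["fy"]*c[:,1]/-c[:,2]]
def back(f,uv,z):
    uv=np.atleast_2d(uv).astype(float)
    d=np.c_[(uv[:,0]-f["cx"])/f["fx"],-(uv[:,1]-f["cy"])/f["fy"],-np.ones(len(uv))]@rot(f).T
    return f["position"]+d*((z-f["position"][2])/d[:,2])[:,None]
E
python3 - <<'E'
from h import *
import pickle
for n in ("scene","side"):
    f=env.grab_frame(n); F={k:f[k] for k in f}; M={}
    for t in ["wheel_mid","camera_mid","bracket_a_leg","pan","plate","tray_floor","dish_floor","screw_jar","weight"]:
        r=env.search_frame(f,t)
        print(n,t,[(np.round(q["xyz"],3).tolist(),round(q["score"],2)) for q in r])
        m=env.trace(f,t); M[t]=m
        for q in m[:4]:
            ys,xs=np.nonzero(q["mask"]); print("   mask",round(q["score"],2),len(xs),(xs.mean().round(1),ys.mean().round(1)) if len(xs) else None)
    pickle.dump((F,M),open(n+".pkl","wb"))
    im=f["image"]
    crop=im[130:420,90:480] if n=="scene" else im[170:440,150:490]
    cv2.imwrite(f"pics/{n}_crop.png",cv2.resize(crop,None,fx=2,fy=2,interpolation=cv2.INTER_CUBIC))
print(env.read_state()["clock"])
E
```

```text
scene wheel_mid [([0.588, 0.099, 0.085], 0.91)]
   mask 0.79 700 (np.float64(341.7), np.float64(233.1))
scene camera_mid [([0.472, -0.116, 0.075], 0.74)]
   mask 0.55 997 (np.float64(218.1), np.float64(263.9))
scene bracket_a_leg [([0.462, 0.338, 0.013], 0.73)]
   mask 0.74 603 (np.float64(371.4), np.float64(173.2))
scene pan [([0.542, 0.067, 0.042], 0.86)]
   mask 0.63 5148 (np.float64(319.5), np.float64(243.1))
scene plate [([0.504, -0.107, 0.04], 0.6)]
   mask 0.94 4330 (np.float64(235.5), np.float64(284.1))
scene tray_floor [([0.487, 0.308, 0.012], 0.86)]
   mask 0.82 2834 (np.float64(364.1), np.float64(184.1))
scene dish_floor [([0.516, -0.306, 0.006], 0.69)]
   mask 0.76 4988 (np.float64(155.7), np.float64(367.4))
scene screw_jar []
scene weight [([0.7, -0.044, 0.028], 0.7), ([0.472, -0.115, 0.076], 0.46)]
   mask 0.54 280 (np.float64(336.2), np.float64(325.9))
side wheel_mid [([0.568, 0.091, 0.074], 0.65)]
   mask 0.72 512 (np.float64(309.9), np.float64(235.5))
side camera_mid [([0.452, -0.118, 0.078], 0.69)]
   mask 0.56 1191 (np.float64(325.2), np.float64(301.4))
side bracket_a_leg [([0.472, 0.329, 0.012], 0.79)]
   mask 0.58 342 (np.float64(217.8), np.float64(226.1))
side pan [([0.509, 0.06, 0.042], 0.64)]
   mask 0.59 4423 (np.float64(293.3), np.float64(263.9))
side plate [([0.453, -0.136, 0.04], 0.77), ([0.571, 0.093, 0.075], 0.68)]
   mask 0.57 4181 (np.float64(329.6), np.float64(320.1))
side tray_floor [([0.465, 0.306, 0.011], 0.56)]
   mask 0.85 2470 (np.float64(223.5), np.float64(236.1))
side dish_floor [([0.509, -0.303, 0.002], 0.57)]
   mask 0.76 4957 (np.float64(423.0), np.float64(384.4))
side screw_jar [([0.683, 0.062, 0.029], 0.82), ([0.51, -0.303, 0.0], 0.21)]
   mask 0.86 476 (np.float64(362.6), np.float64(246.7))
side weight [([0.684, -0.048, 0.022], 0.56), ([0.463, 0.305, 0.012], 0.5)]
   mask 0.77 240 (np.float64(395.4), np.float64(269.5))
2.05
```

View pics/scene_crop.png

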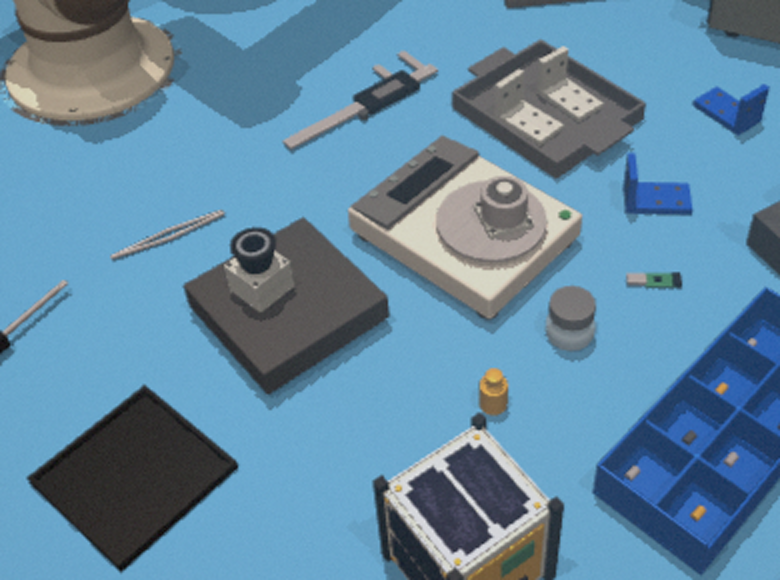

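Run:
```python
from h import *
import pickle
f,M=pickle.load(open("scene.pkl","rb"))
c=lambda L:np.array(L)/2+[90,130]
for n,L,z in [("dish",[(145,387),(238,464),(120,570),(28,480)],.01),("plate",[(303,219),(388,300),(268,378),(185,288)],.04),
 ("tray",[(541,41),(644,104),(557,163),(453,95)],.024),("balance",[(443,138),(581,215),(489,305),(349,210)],.048)]:
    P=back(f,c(L),z); print(n,P.round(3).tolist(),P.mean(0).round(4))
    for i in range(4):
        d=P[(i+1)%4]-P[i]; print("   ",np.linalg.norm(d).round(3),np.degrees(np.arctan2(d[1],d[0])).round(1))
# wheel boss top, camera hood mouth, brackets leg top corners
print("boss",back(f,c([(504,187)]),.052+.042)); print("hood",back(f,c([(254,244)]),.102))
print("legs",back(f,c([(497,93),(524,75),(541,67),(567,51)]),.054))
print("pan",back(f,c([(491,222)]),.052))
```

```text
dish [[0.454, -0.242, 0.01], [0.58, -0.237, 0.01], [0.586, -0.361, 0.01], [0.46, -0.366, 0.01]] [ 0.5199 -0.3017  0.01  ]
    0.125 2.7
    0.125 -87.2
    0.126 -177.7
    0.124 92.6
plate [[0.425, -0.021, 0.04], [0.564, -0.038, 0.04], [0.549, -0.172, 0.04], [0.411, -0.157, 0.04]] [ 0.4871 -0.0973  0.04  ]
    0.14 -7.0
    0.135 -96.2
    0.139 173.8
    0.137 84.1
tray [[0.399, 0.386, 0.024], [0.562, 0.372, 0.024], [0.551, 0.229, 0.024], [0.39, 0.238, 0.024]] [0.4756 0.3061 0.024 ]
    0.164 -4.6
    0.144 -94.4
    0.162 176.8
    0.148 86.5
balance [[0.451, 0.156, 0.048], [0.633, 0.164, 0.048], [0.642, 0.016, 0.048], [0.456, 0.014, 0.048]] [0.5455 0.0875 0.048 ]
    0.182 2.6
    0.149 -86.4
    0.186 -179.4
    0.143 91.9
boss [[0.57994278 0.1065968  0.094     ]]
hood [[ 0.46630297 -0.10798577  0.102     ]]
legs [[0.44887397 0.2465611  0.054     ]
 [0.45033834 0.2912512  0.054     ]
 [0.45524027 0.315482   0.054     ]
 [0.45840362 0.3589256  0.054     ]]
pan [[0.57520577 0.0938556  0.052     ]]
```

Run:
```python
from h import *
import pickle
for n,p in [("tray",(.48,.37)),("bal",(.56,.16)),("plate",(.48,-.05)),("dish",(.52,-.25))]:
    env.goto([p[0],p[1],.26],[-90,0,90])
    f=env.grab_frame("wrist"); pickle.dump(f,open(f"w_{n}.pkl","wb")); cv2.imwrite(f"pics/w_{n}.png",f["image"])
    print(n,f["position"],f["orientation"])
    if n!="dish":
      for t in ["wheel_mid","camera_mid","bracket_a_leg","pan","plate","tray_floor"]:
        r=env.search_frame(f,t); print(t,[(np.round(q["xyz"],3).tolist(),round(q["score"],2)) for q in r])
s=env.read_state();print(s["clock"],s["joint_positions"],s["position"],s["tool_rot"])
```

```text
tray [0.47947841 0.29511953 0.42143593] [-1.57136972e+01  9.96574107e-02 -1.79859631e+02]
wheel_mid []
camera_mid []
bracket_a_leg [([0.476, 0.338, 0.009], 0.8)]
pan []
plate []
tray_floor [([0.469, 0.306, 0.002], 0.57)]
bal [0.55986995 0.08499262 0.42162411] [-1.57373038e+01  1.28016741e-01 -1.79927908e+02]
wheel_mid [([0.575, 0.102, 0.088], 0.75)]
camera_mid [([0.45, -0.022, 0.026], 0.7)]
bracket_a_leg [([0.454, 0.35, 0.02], 0.87)]
pan [([0.527, 0.087, 0.044], 0.75)]
plate [([0.449, -0.023, 0.026], 0.89)]
tray_floor [([0.501, 0.279, 0.001], 0.98)]
plate [ 0.4804959  -0.12515276  0.42182706] [-1.57243604e+01  1.72551483e-01 -1.79929814e+02]
wheel_mid [([0.573, 0.104, 0.09], 0.55)]
camera_mid [([0.46, -0.114, 0.101], 0.97)]
bracket_a_leg [([0.574, 0.105, 0.092], 0.5)]
pan [([0.518, 0.059, 0.037], 0.88)]
plate [([0.492, -0.096, 0.042], 0.96)]
tray_floor []
dish [ 0.51980043 -0.32508717  0.42145283] [-1.57380900e+01  9.70486982e-02 -1.79946852e+02]
7.275 [-9.49132831e+00  1.59253100e+01 -3.04709686e+00 -1.89573173e-02
 -7.10192434e+01  9.56900228e+00] [ 0.51999515 -0.24885715  0.2601747 ] [-9.00112127e+01 -1.62901711e-02  9.00715110e+01]
```

Run:
```python
import cv2,numpy as np
a=[cv2.imread(f"pics/w_{n}.png") for n in ("tray","bal","plate","dish")]
c=lambda i:i[0:300,120:520]
cv2.imwrite("pics/grid.png",np.vstack([np.hstack([c(a[0]),c(a[1])]),np.hstack([c(a[2]),c(a[3])])]))
```

```text
(no output)
```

View pics/grid.png

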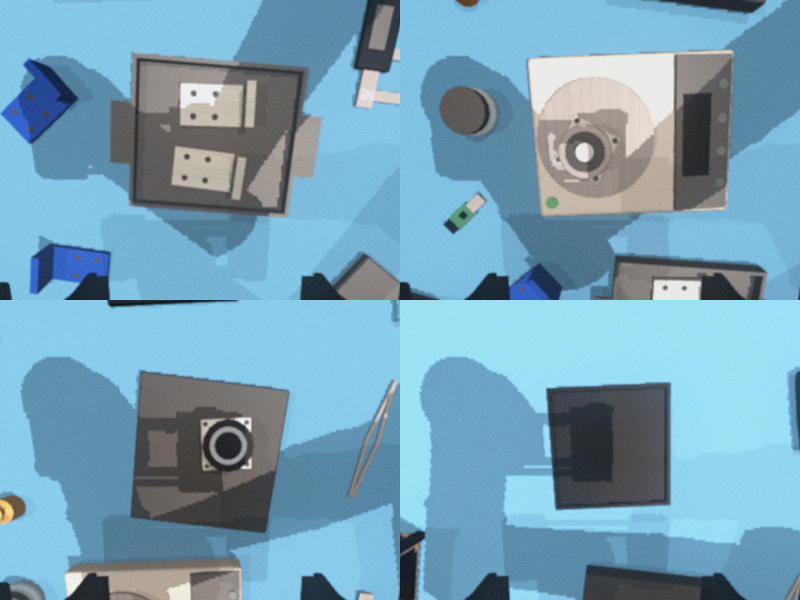

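Run:
```python
import cv2,numpy as np
def z(n,x0,y0,w,h,s,o):
    i=cv2.imread(f"pics/w_{n}.png")[y0:y0+h,x0:x0+w]; cv2.imwrite(f"pics/{o}.png",cv2.resize(i,None,fx=s,fy=s,interpolation=cv2.INTER_CUBIC))
z("tray",240,50,200,170,4,"z_tray")
z("bal",240,40,220,180,3.6,"z_bal")
z("plate",240,60,180,180,3.3,"z_plate")
```

```text
(no output)
```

View pics/z_tray.png

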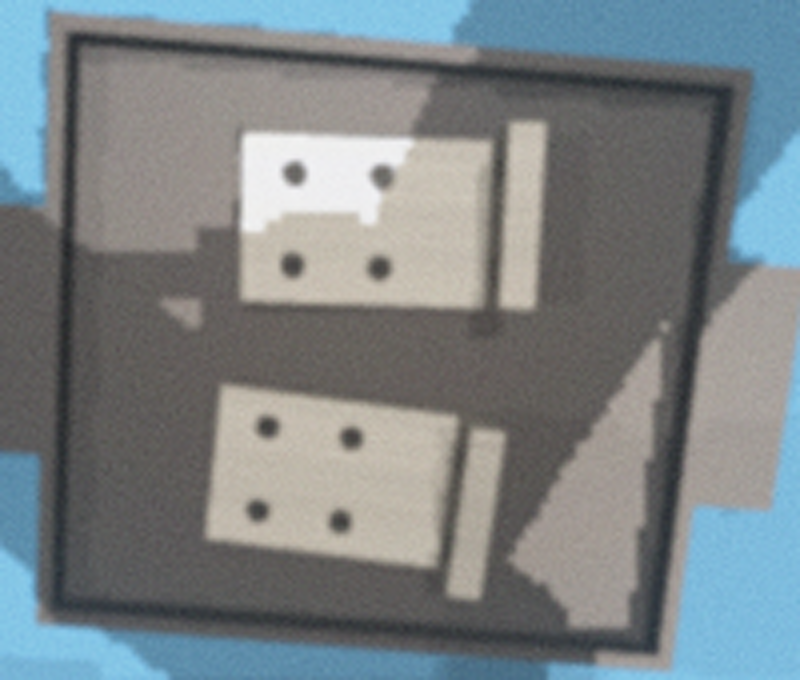

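View pics/z_bal.png

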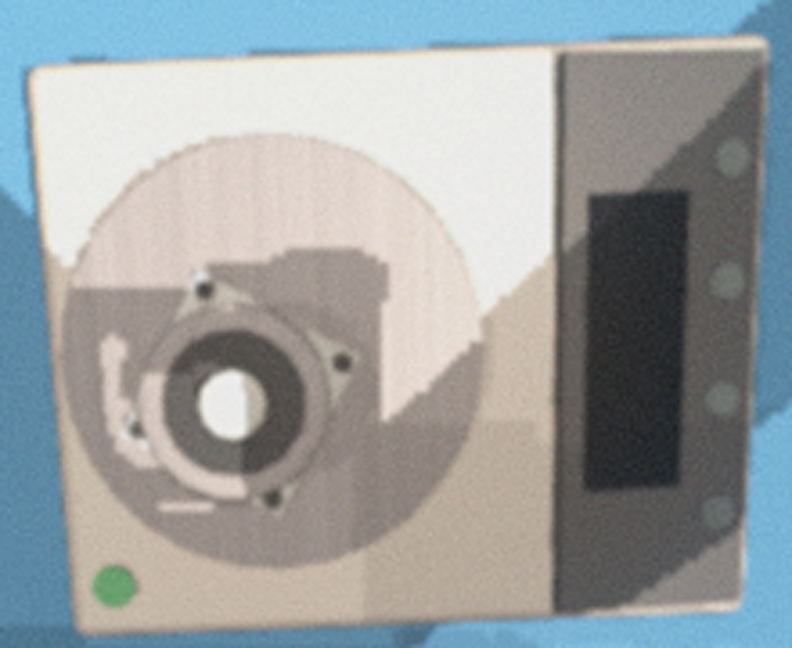

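View pics/z_plate.png

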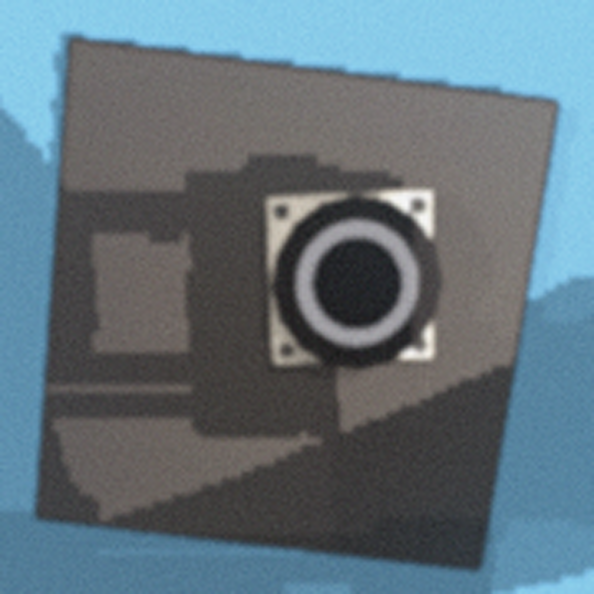

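Run:
```python
from h import *
import pickle
def m(n,L,z,x0,y0,s):
    f=pickle.load(open(f"w_{n}.pkl","rb")); return back(f,(np.array(L,float)+.5)/s-.5+[x0,y0],z)
def quad(n,P):
    print(n,P.mean(0).round(4),[ (np.linalg.norm(d).round(4),np.degrees(np.arctan2(d[1],d[0])).round(1)) for d in (np.roll(P,-1,0)-P)])
t=(240,50,4);b=(240,40,3.6);p=(240,60,3.3)
quad("legA",m("tray",[(508,121),(549,121),(537,310),(498,308)],.054,*t))
quad("legB",m("tray",[(470,428),(506,430),(485,600),(446,598)],.054,*t))
print("footA",m("tray",[(242,131),(240,302)],.012,*t).round(4).tolist(),"footB",m("tray",[(221,384),(206,541)],.012,*t).round(4).tolist())
quad("holesA",m("tray",[(294,173),(382,176),(379,267),(291,265)],.012,*t))
quad("holesB",m("tray",[(267,427),(351,437),(340,521),(257,510)],.012,*t))
quad("tray",m("tray",[(52,14),(750,70),(670,664),(40,622)],.024,*t))
quad("flange",m("bal",[(204,289),(342,362),(273,497),(134,428)],.058,*b))
print("boss",m("bal",[(232,403)],.094,*b)); print("pan",m("bal",[(64,350),(485,350),(274,132),(274,567),(274.5,349.5)],.052,*b).round(4).tolist())
quad("balance",m("bal",[(30,66),(770,38),(743,610),(78,635)],.048,*b))
quad("cam",m("plate",[(266,195),(434,188),(434,360),(272,367)],.076,*p)); print("hood",m("plate",[(357,283)],.102,*p))
quad("plate",m("plate",[(68,38),(557,102),(481,570),(38,516)],.04,*p))
quad("dish",m("dish",np.array([(547,389),(670,383),(670,502),(556,509)])-[400,300],.01,120,0,1))
```

```text
legA [0.4389 0.275  0.054 ] [(np.float64(0.0091), np.float64(-179.9)), (np.float64(0.0405), np.float64(88.3)), (np.float64(0.009), np.float64(-2.7)), (np.float64(0.04), np.float64(-91.5))]
legB [0.4476 0.3423 0.054 ] [(np.float64(0.0084), np.float64(177.0)), (np.float64(0.0405), np.float64(84.6)), (np.float64(0.0094), np.float64(-2.8)), (np.float64(0.0406), np.float64(-96.8))]
footA [[0.5046, 0.2527, 0.012], [0.5058, 0.2935, 0.012]] footB [[0.511, 0.314, 0.012], [0.5157, 0.3547, 0.012]]
holesA [0.4812 0.2738 0.012 ] [(np.float64(0.022), np.float64(178.3)), (np.float64(0.0218), np.float64(88.6)), (np.float64(0.0223), np.float64(-1.1)), (np.float64(0.022), np.float64(-92.3))]
holesB [0.4897 0.337  0.012 ] [(np.float64(0.0221), np.float64(173.5)), (np.float64(0.0221), np.float64(82.7)), (np.float64(0.0222), np.float64(-7.4)), (np.float64(0.0218), np.float64(-97.6))]
tray [0.4706 0.307  0.024 ] [(np.float64(0.1663), np.float64(175.9)), (np.float64(0.1454), np.float64(85.9)), (np.float64(0.1661), np.float64(-3.7)), (np.float64(0.1465), np.float64(-94.0))]
flange [0.578  0.1052 0.058 ] [(n
[... 452 characters left out ...]
loat64(0.1829), np.float64(2.3)), (np.float64(0.1445), np.float64(-87.8))]
cam [ 0.4627 -0.1105  0.076 ] [(np.float64(0.0437), np.float64(-177.6)), (np.float64(0.0443), np.float64(91.9)), (np.float64(0.0437), np.float64(2.5)), (np.float64(0.0444), np.float64(-88.0))]
hood [[ 0.46270042 -0.11063289  0.102     ]]
plate [ 0.48   -0.0976  0.04  ] [(np.float64(0.1381), np.float64(173.1)), (np.float64(0.1376), np.float64(83.6)), (np.float64(0.138), np.float64(-7.1)), (np.float64(0.1373), np.float64(-96.4))]
dish [ 0.5142 -0.3034  0.01  ] [(np.float64(0.1231), np.float64(-177.3)), (np.float64(0.1205), np.float64(92.7)), (np.float64(0.1239), np.float64(3.6)), (np.float64(0.1227), np.float64(-87.7))]
```

```bash
cat >> h.py <<'E'
def O(yaw): return [-90,0,yaw]
def T(): return round(env.read_state()["clock"],1)
def pick(xy,yaw,z,op,grip,lift=.25):
    env.gripper_to(op)
    env.goto([*xy,max(z+.09,.13)],O(yaw))
    hit=env.move_straight([*xy,z],O(yaw),rate=.08,force_limit=8)
    if hit: print("CONTACT on approach",env.read_state()["position"]); return False
    env.gripper_to(0.0,grasp_force=grip); print("closed",env.read_state()["opening"],T())
    env.move_straight([*xy,z+.03],rate=.05); env.move_straight([*xy,lift],rate=.2)
    s=env.read_state(); print("lifted",s["opening"],s["force"].round(2),T()); return True
def lower(xy,yaw,z,hi=.25):
    env.goto([*xy,hi],O(yaw)); env.move_straight([*xy,z+.012],O(yaw),rate=.12); env.dwell(.3)
    hit=env.move_straight([*xy,z-.004],O(yaw),rate=.02,force_limit=3)
    s=env.read_state(); print("down hit",hit,s["position"].round(4),"want",z,s["force"].round(2),s["tool_rot"].round(2),T())
def release(op,up):
    env.dwell(.2); env.gripper_to(op); p=env.read_state()["position"]
    env.move_straight([p[0],p[1],p[2]+.07],rate=.1)
    env.move_straight([p[0],p[1],up],rate=.2); print("rel",T())
def shot(n,c="wrist"):
    import pickle
    f=env.grab_frame(c); pickle.dump(f,open(f"w_{n}.pkl","wb")); cv2.imwrite(f"pics/w_{n}.png",f["image"]); return f
E
python3 - <<'E'
from h import *
for p,y in [((.578,.1051,.065),63.3),((.5142,-.3034,.016),93),((.569,.058,.07),180),((.569,.133,.07),0)]: print(env.inverse_kinematics(list(p),O(y)))
if pick((.578,.1051),63.3,.062,.95,30): lower((.5142,-.3034),92.7,.014)
shot("chk1")
f=env.grab_frame("scene"); cv2.imwrite("pics/s1.png",f["image"])
E
```

```text
[ 26.08964766  27.37687197 -16.20217675   0.         -46.42095128
 -52.78964766]
[-1.50176443e+01  3.18517653e+01 -1.70730791e+01  2.54444375e-14
 -4.10751556e+01  1.80176443e+01]
[ 2.20443892e+01  2.57709968e+01 -1.81998474e+01  2.54444375e-14
 -4.60291558e+01  6.79556108e+01]
[ 2.90272919e+01  2.67632906e+01 -1.63958851e+01 -2.54444375e-14
 -4.68408242e+01 -1.19027292e+02]
closed 0.522810744568482 11.1
lifted 0.520367828966958 [-0.42 -1.39 -3.66] 12.8
down hit True [ 0.5141 -0.3033  0.014 ] want 0.014 [-0.41 -0.15  3.77] [-8.996e+01 -1.000e-02  9.271e+01] 17.2
```

Run:
```python
from h import *
release(.8,.25)
shot("chk2")
if pick((.4389,.275),88.4,.017,.5,30): lower((.569,.0958-.0375),180,.065)
f=env.grab_frame("scene"); cv2.imwrite("pics/s2.png",f["image"][130:420,90:480].repeat(2,0).repeat(2,1))
```

```text
rel 20.1
closed 0.090385966281827 25.3
lifted 0.09116822647616445 [-0.72 -0.17 -1.43] 27.2
down hit True [0.5689 0.0582 0.065 ] want 0.065 [-0.31 -0.08  4.8 ] [-8.9970e+01 -3.0000e-02 -1.7998e+02] 31.5
```

View pics/s2.png

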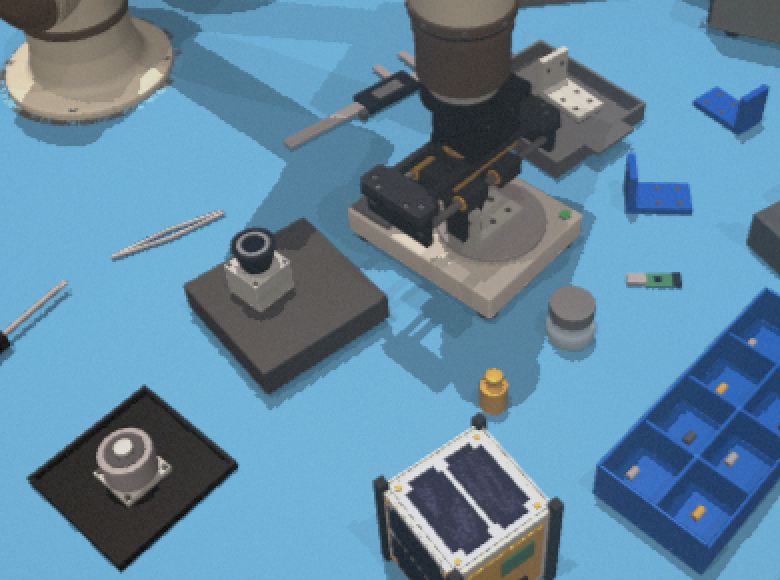

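View pics/w_chk2.png

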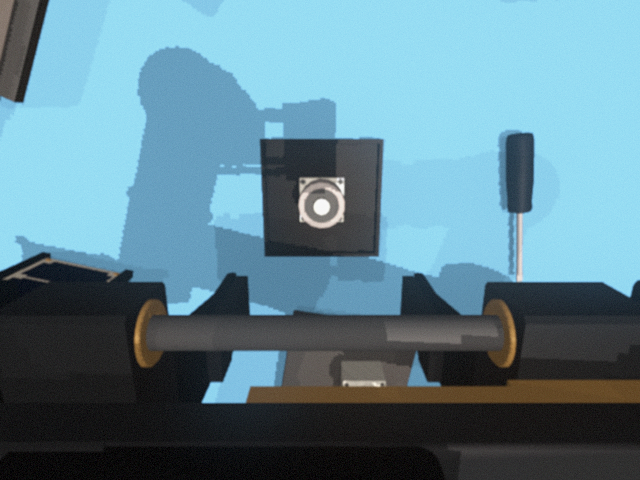

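Run:
```python
from h import *
release(.4,.25)
env.goto([.56,.16,.26],O(90)); env.dwell(.2); shot("chk3")
i=cv2.imread("pics/w_chk3.png")[40:220,240:460]; cv2.imwrite("pics/z3.png",cv2.resize(i,None,fx=3.6,fy=3.6,interpolation=cv2.INTER_CUBIC))
```

```text
rel 34.1
```

View pics/z3.png

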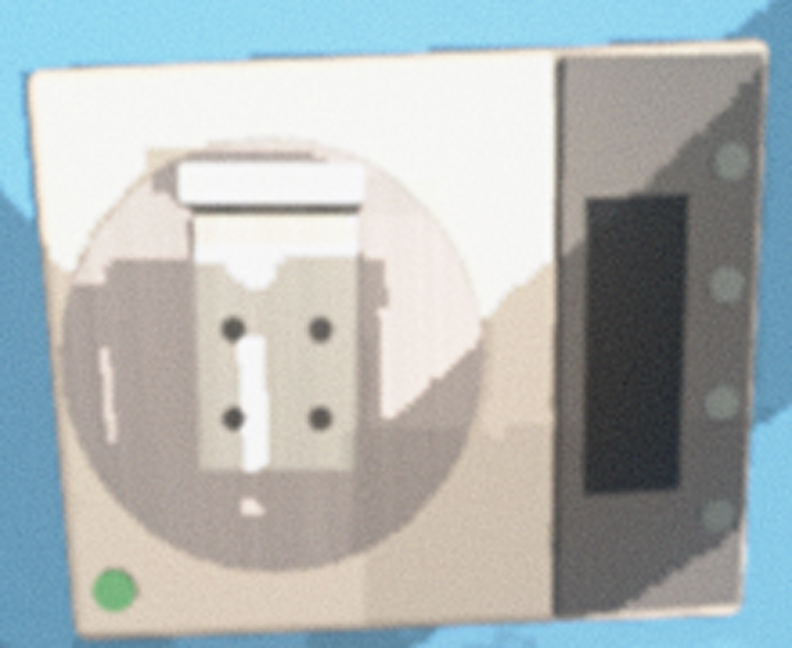

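Run:
```python
from h import *
import pickle
f=pickle.load(open("w_chk3.pkl","rb"))
m=lambda L,z:back(f,(np.array(L,float)+.5)/3.6-.5+[240,40],z).round(4)
print(m([(180,165),(365,165),(362,205),(180,203)],.102).mean(0))
h=m([(232,329),(320,329),(319,418),(232,417)],.06);print(h,h.mean(0)); print(m([(200,470),(355,470)],.06))
print(m([(274,350),(274,138),(274,570),(64,350),(485,350)],.052))
```

```text
[0.56795 0.05725 0.102  ]
[[0.5792 0.0878 0.06  ]
 [0.5571 0.0878 0.06  ]
 [0.5573 0.1098 0.06  ]
 [0.5795 0.1096 0.06  ]] [0.568275 0.09875  0.06    ]
[[0.588  0.123  0.06  ]
 [0.5479 0.123  0.06  ]]
[[0.5689 0.0931 0.052 ]
 [0.5686 0.0422 0.052 ]
 [0.5692 0.1506 0.052 ]
 [0.6231 0.0932 0.052 ]
 [0.5144 0.0931 0.052 ]]
```

Run:
```python
from h import *
if pick((.4476,.3423),83,.017,.5,30): lower((.5685,.1328),0,.073)
f=shot("s4","scene"); g=env.grab_frame("side")
a=cv2.resize(f["image"][190:300,240:400],None,fx=4,fy=4); cv2.imwrite("pics/s4.png",a)
cv2.imwrite("pics/d4.png",cv2.resize(g["image"][180:310,220:380],None,fx=4,fy=4))
```

```text
closed 0.0921827138830133 39.6
lifted 0.08889075710904232 [ 0.99 -0.39 -0.99] 41.5
down hit True [0.5684 0.1328 0.073 ] want 0.073 [0.2  0.06 3.77] [-9.002e+01  3.000e-02  1.000e-02] 44.9
```

View pics/s4.png

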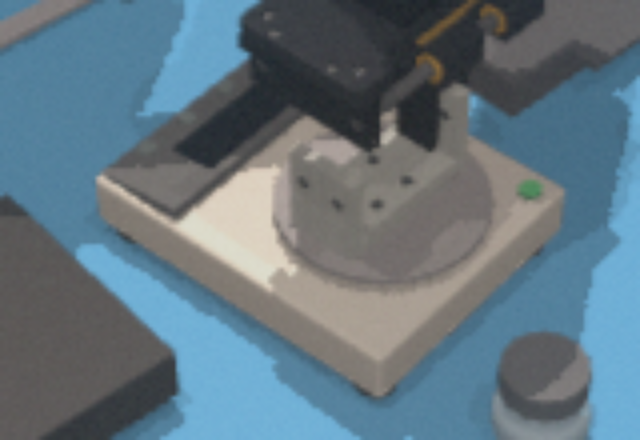

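View pics/d4.png

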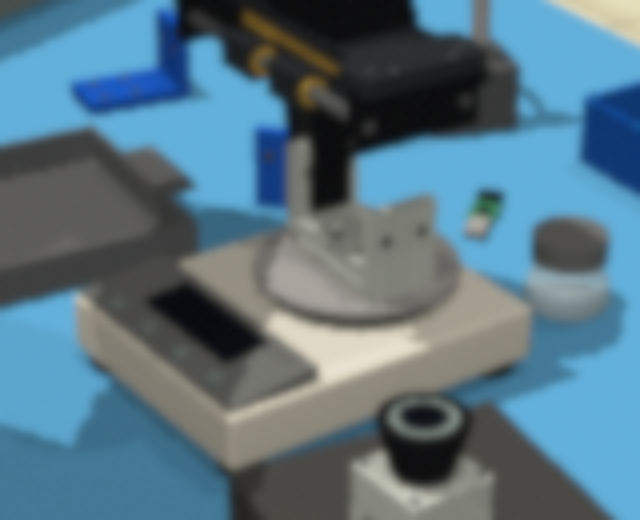

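Run:
```python
from h import *
release(.4,.25)
env.goto([.56,.16,.26],O(90)); env.dwell(.2); shot("chk5")
i=cv2.imread("pics/w_chk5.png")[40:220,240:460]; cv2.imwrite("pics/z5.png",cv2.resize(i,None,fx=3.6,fy=3.6,interpolation=cv2.INTER_CUBIC))
```

```text
rel 47.5
```

View pics/z5.png

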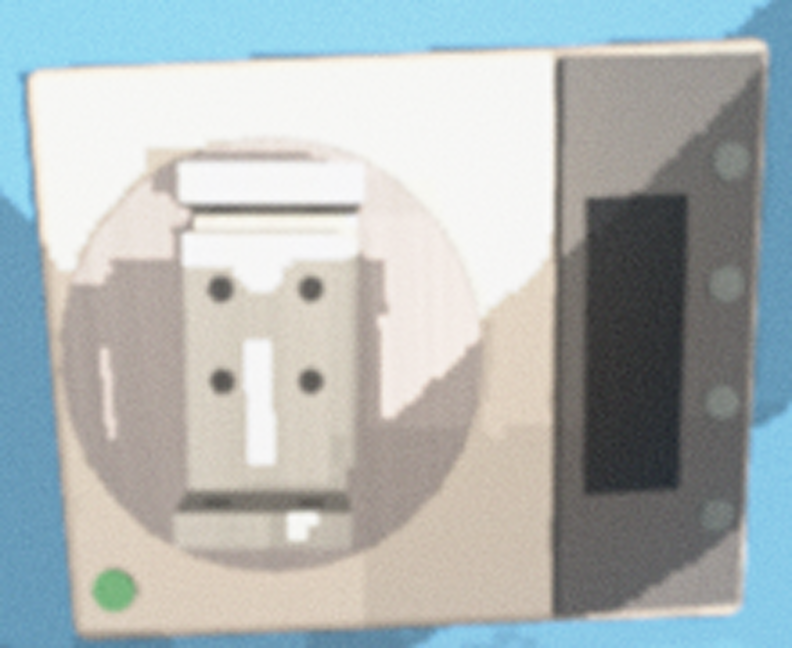

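Run:
```python
from h import *
if pick((.4627,-.1105),92.2,.046,.95,30): lower((.4706,.307),86.2,.010);
```

```text
closed 0.5022220288390753 53.4
lifted 0.5065616145252839 [ 0.84  0.84 -3.13] 55.2
down hit True [0.4705 0.3069 0.01  ] want 0.01 [-1.12 -0.26  4.42] [-8.998e+01  4.000e-02  8.621e+01] 59.6
```

Contact at the expected height. Release, check, then fetch the wheel (looking at it first).

Run:
```python
from h import *
release(.8,.26)
env.goto([.48,.37,.26],O(90)); env.dwell(.2); shot("chk6")
env.goto([.5142,-.24,.26],O(90)); env.dwell(.2); shot("chk7")
a=[cv2.imread(f"pics/w_chk{k}.png")[50:270,230:450] for k in (6,7)]
cv2.imwrite("pics/z67.png",cv2.resize(np.hstack(a),None,fx=1.8,fy=1.8,interpolation=cv2.INTER_CUBIC)); print(T())
```

```text
rel 62.5
65.6
```

View pics/z67.png

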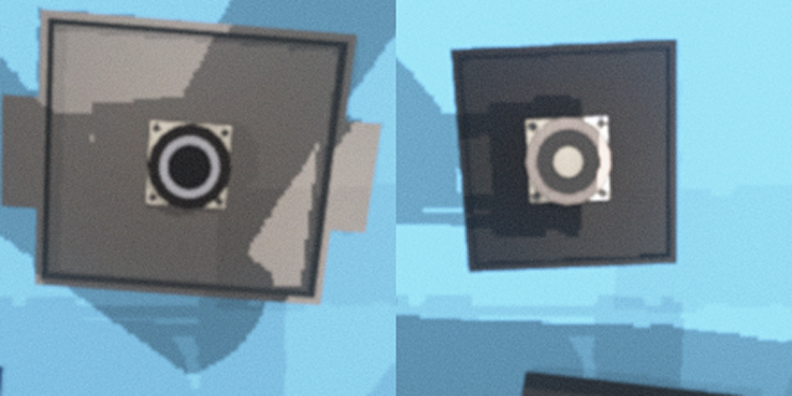

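Run:
```python
from h import *
import pickle
print(back(pickle.load(open("w_chk7.pkl","rb")),[(325.5,139.2)],.046),back(pickle.load(open("w_chk6.pkl","rb")),[(335,142.3)],.066))
if pick((.5142,-.3034),92.7,.014,.9,30): lower((.480,-.0976),83.2,.050)
```

```text
[[ 0.51441591 -0.30377256  0.046     ]] [[0.47097281 0.30666211 0.066     ]]
closed 0.520157586325321 69.0
lifted 0.5195145566195426 [-0.74 -0.05 -3.05] 70.9
down hit True [ 0.4799 -0.0976  0.05  ] want 0.05 [-1.01 -0.4   4.35] [-8.996e+01  1.000e-02  8.321e+01] 74.4
```

Run:
```python
from h import *
release(.8,.25)
env.goto([.48,-.04,.26],O(90)); env.dwell(.3); shot("chk8")
env.goto([.3,.45,.35],O(120)); env.dwell(.3)
f=shot("s9","scene")
a=cv2.imread("pics/w_chk8.png")[50:270,230:450]
cv2.imwrite("pics/z8.png",cv2.resize(a,None,fx=2.5,fy=2.5)); cv2.imwrite("pics/s9z.png",cv2.resize(f["image"][130:420,90:480],None,fx=2,fy=2)); print(T())
f0=cv2.imread("pics/scene0.png")
d=cv2.absdiff(f0,f["image"])
print("jar diff",d[270:305,360:392].mean(),"weight diff",d[312:338,326:348].mean())
```

```text
rel 77.0
79.9
jar diff 1.8288690476190477 weight diff 1.743006993006993
```

View pics/z8.png

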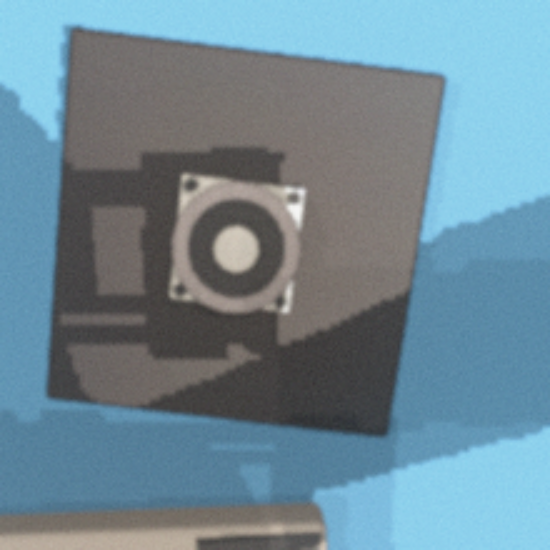

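View pics/s9z.png

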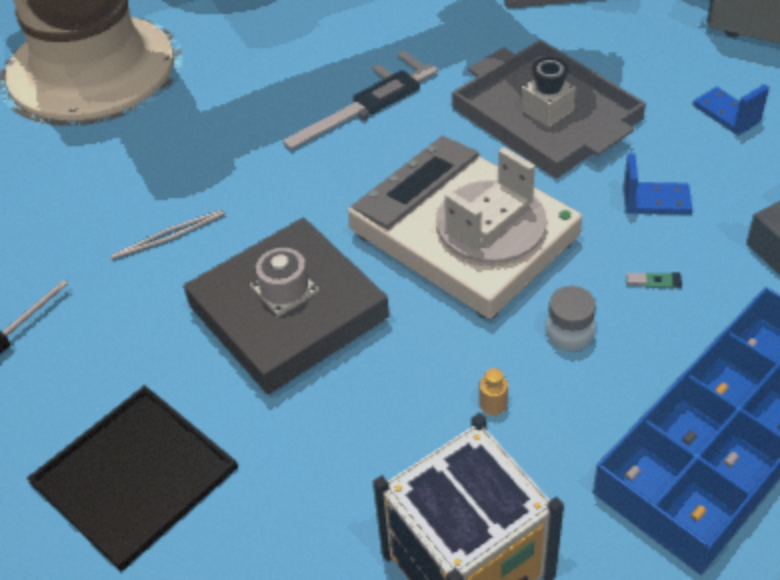

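The pictures show the wheel centred on the plate at about (236,248) in the wrist crop. In the scene crop the camera stands in the tray at about (548,90) and the bracket pile on the pan at about (490,205). The jar at about (572,318) and the weight at about (493,392) have not moved.

```bash
python3 -c "
from workcell import env
print(env.close_job())"
```

```text
the job is handed in; nothing more can be done
None
```

The job is done and handed in at about 80 s of the allowed 136 s; the hand-in gave no verdict.

I parked the wheel in the dish first, then piled the two brackets on the pan, moved the camera to the tray, and moved the wheel from the dish to the plate.

**Setting down:** All five placings touched at the expected height, to within about 0.1 mm. The downward moves were slow and stopped at a 3 N change in force. The largest vertical force reading was 4.8 N.

**Final positions:**
- **Wheel:** it stands upright on the plate, and the last picture shows it centred. I checked this last position by eye only.
- **Camera:** it stands upright, measured within about 1 mm of the tray middle.
- **Bracket pile:** both legs point up, and the upper foot lies flat between them with clear gaps. The leg points are about 75 mm apart, with the pile centred on the pan. The lower bracket sat about 1 mm off target, and I moved the upper one slightly to allow for it. The two are about 2 mm out of line sideways, judged by eye.
- **Screw jar and weight:** neither moved; their image areas match the first picture apart from noise.

No check failed. The jar was missed once by the network in the scene view, but it shows clearly in the pictures.

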